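Hang the keyhole plate on the roof pegboard

TASK

Of the two wooden hanging plates, take the one with the keyhole cut-out by its handle block and hang it on the headed bolt of the sloping pegboard: lay it on the board with the bolt head up through the wide round end, then pull it straight down the slope until the narrow slot is fully home on the bolt. Leave it lying flat on the board and straight, handle downhill, and let go. Leave the other plate where it is.

Things in the scene. Friction and masses are not known exactly. Their poses are not given: they have to be found in the camera images.
- plate_grip (a point): Centre of keyhole plate's handle block (50 x 24 x 54 tall). Loose wood plate 200 x 110 x 8 mm, 0.2 kg, flat on table. Axes: x along plate from handle to keyhole, z up. Plate spans x -50..150, y -55..55; underside z -35, top -27. Through keyhole: eight-sided hole 50 mm across, centre x 60, y 0; on its +x side a 22 mm wide slot to a closed end at x 121. Fully home = bolt axis at x 116.
- bolt_head (a point): Underside centre of fixed steel bolt's domed 30 mm head (8 high; shank 10 thick), 18 mm off a fixed pegboard (360 wide, 260 up-slope) sloping 12 degrees; bolt is square to board, 85 mm from its top edge. Axes level: x points uphill, z vertical; downhill is -x dropping 12 degrees, board normal leans 12 degrees to -x. A headless 10 mm pin, 26 tall, stands about 160 mm left or right: wrong one.
- spare_grip (a point): Centre of the handle block of the other loose plate: same wood, size, handle and axes as the keyhole plate, but it has only the 50 mm eight-sided hole and no slot. Lies flat on the table beside the keyhole plate, to its left or right. To be left alone. (Also on the table: an aluminium bottle, 68 mm wide and 210 tall, beyond the plates, and a tray with balls at the far right.)
Not all that is in view belongs to the job. Leave any pink look-alike of the part that bears plate_grip alone.

How it is judged:
On the way:
1. The bolt head stands up through the wide end of the keyhole (x of bolt_head in the frame of plate_grip between 0.035 and 0.085 m and y of bolt_head in the frame of plate_grip between -0.02 and 0.02 m and z of bolt_head in the frame of plate_grip between -0.03 and -0.008 m), for 0.05 s.
At the end, for the whole second after the job is handed in: The bolt's shank is in the narrow slot, at least 37 mm past the middle of the wide hole (the slot's end is at 56 mm), under 13 mm off the slot's centre line, with the plate lying on the board (within 6 mm), handle downhill, within about 20 degrees of straight, let go and at rest (x of bolt_head in the frame of plate_grip between 0.097 and 0.125 m and y of bolt_head in the frame of plate_grip between -0.013 and 0.013 m and z of bolt_head in the frame of plate_grip between -0.023 and -0.011 m and x of plate_grip in the frame of bolt_head below -0.07 m and angle between the x axis of plate_grip and the x axis of bolt_head, either way round below 0.42 rad and angle between plate_grip's own z axis and vertical below 0.32 rad and linear speed of plate below 0.02 m/s); the robot touches nothing.
It fails at once if the other plate was moved by more than 30 mm (distance of spare_grip from where it was at the start of the episode above 0.03 m).
It also fails if it takes over 45 s, if anything falls off the work surface, if the arm or the gripper's body presses on something with over 40 N, if the wrist force passes 120 N, or if a joint passes its speed limit or range.

ROBOT

A 6-joint arm with a two-finger parallel gripper is mounted at the origin on the work surface. World frame = base frame: x ahead of the robot, y to its left, z up, the work surface at z = 0. Lengths are in m, angles in rad, forces in N, time in s.
With the tool pointing down it reaches from about 0.3 to 0.85 m from the base axis. Payload 5.4 kg.
Tool frame: the origin (TCP) lies midway between the tips of the shut fingers; the grasp point (between the pads) lies 19 mm behind it (r.tcp_to_grasp is the distance from the TCP to the grasp point, in m); z points along the fingers, y is the direction in which the jaws open and shut (so a half turn about z gives the same grasp; the last joint's range is limited). The gripper opens to 85 mm and grips with 20 to 120 N. Pads are 22 mm wide; open, the fingers measure 114 mm over their backs; the gripper's body (76 mm by 85 mm) begins 54 mm behind the grasp point. The pads swing forward as they close: fully open they stand 13 mm farther back than shut.
Start: joints at [-0.21, 0.158, 1.597, -0, 1.386, -0.21], TCP at [0.575, -0, 0.231] pointing down, gripper open.
Joint ranges: [-2.91, 2.91], [-0.94, 2.29], [0.18, 2.7], [-1.29, 4.43], [0.17, 2.64], [-3, 3]. Speed limits (rad/s): [2.57, 2.57, 3.14, 3.14, 3.14, 3.14].

INTERFACE

Orientations are given as a unit quaternion [x, y, z, w].
In Python, from workcell import r gives the robot as it stands. The module is installed in compiled form; this text tells all that it offers.
- The arm moves only by the tool carry_out, never from a script. Its argument "plan" is a list of rows, each a list of 7 numbers: the turn, a rotation vector about the tool's x, y, z in degrees, then the shift along the tool's x, y, z in mm, then the closure in counts, from 0 (fully open) to 255 (shut). A call has 1 to 8 rows; each row is the pose to reach, as a shift and turn from the pose commanded when the call began, along the tool's axes at that moment; what a row does not reach only later rows make up. A row lasts 1/10 s, in which the tool goes at most 50 mm and 8.59 degrees, less where a joint would pass 70% of its speed; a pose out of reach is approached as far as the arm can. A call with a gripper value outside its range is refused whole. The fingers move at their own pace and stop on an object; the grip force is fixed at half the most. Time passes only in rows, so rows that repeat a pose let the fingers close. It gives the time, the measured TCP pose, the force and the opening at its end, in the units of the state.
- r.get_state(): the state, without advancing time (a new reading comes with each control period).
- r.read_camera(name): name is "scene" or "side" or "wrist"; returns the picture (400x640x3 uint8, blue, green, red); there is no depth.
- r.calibration(name): a dict with "K" (3x3 intrinsics, pixels), "pose" (4x4, takes a point from camera to world coordinates). Camera axes: x right, y down, z forward; pixel columns grow to the right and rows downward; lengths in m; the calibration is good to about 2 mm. The wrist camera is an equidistant fisheye: a pixel r from the principal point sees the ray r / f radians off the axis. A picture is of the moment at which its call begins: read the wrist's pose just before it. calibration takes no time and is no camera call; for the wrist camera it gives the pose at the moment of the call.
- r.sign_off(): hands the job in, once; it reports no verdict.
The state is a dict: "clock": time; "joints": joint angles; "joint_velocities": joint speeds; "joint_torque": joint torques, N m; "ee_pos": TCP position; "tool_rot": TCP orientation; "force": force on the tool from outside, world axes, zero at the start; "moment": the same for the moment, N m; "width": finger opening in m.
Only numpy, scipy, OpenCV 4.12 (cv2) and the standard library are available. Lean on these libraries where they do the work, as an engineer would, in place of code of your own. Each camera call takes 0.05 s, during which the arm holds its last target.

## Working session

There is one attempt and no reset: what is moved stays moved. The work goes in short steps, Python scripts to look and compute and a tool call to move; the robot and the scene stay as the last step left them, time stands still between calls to the robot, and variables do not carry over. Pictures are saved under pics/ and viewed, and the job is handed in when it is done.

Besides the shell and the picture viewer there is one more tool, called by a JSON object that holds its "api" and its "payload". carry_out: Moves the arm, as the interface text tells. Its arguments: {"type":"object","properties":{"plan":{"type":"array"}},"required":["plan"]}

```bash
mkdir -p pics; python3 - <<'E'
from workcell import r
import cv2,numpy as np
s=r.get_state();print(s['clock'],s['ee_pos'],s['tool_rot'],s['width'],r.tcp_to_grasp)
for n in("scene","side","wrist"):
    c=r.calibration(n);print(n,np.round(c['K'],1).tolist(),np.round(c['pose'],3).tolist())
    cv2.imwrite(f"pics/a_{n}.png",r.read_camera(n))
E
```

```text
0.0 [5.74398833e-01 1.03508799e-04 2.30307312e-01] [ 7.07111983e-01  7.07100948e-01 -5.18678894e-04 -7.90395006e-04] 0.08527294932433155 0.0187
scene [[428.9, 0.0, 316.8], [0.0, 428.9, 207.3], [0.0, 0.0, 1.0]] [[-0.408, 0.666, -0.625, 1.234], [0.913, 0.298, -0.278, 0.221], [0.001, -0.684, -0.73, 1.01], [0.0, 0.0, 0.0, 1.0]]
side [[402.4, 0.0, 320.1], [0.0, 402.4, 204.3], [0.0, 0.0, 1.0]] [[0.965, -0.188, 0.183, 0.228], [-0.262, -0.686, 0.679, -0.874], [-0.002, -0.703, -0.711, 0.87], [0.0, 0.0, 0.0, 1.0]]
wrist [[309.7, 0.0, 318.4], [0.0, 309.7, 201.6], [0.0, 0.0, 1.0]] [[1.0, 0.001, -0.002, 0.574], [0.0, -0.965, -0.263, 0.066], [-0.002, 0.263, -0.965, 0.373], [0.0, 0.0, 0.0, 1.0]]
```

View pics/a_scene.png

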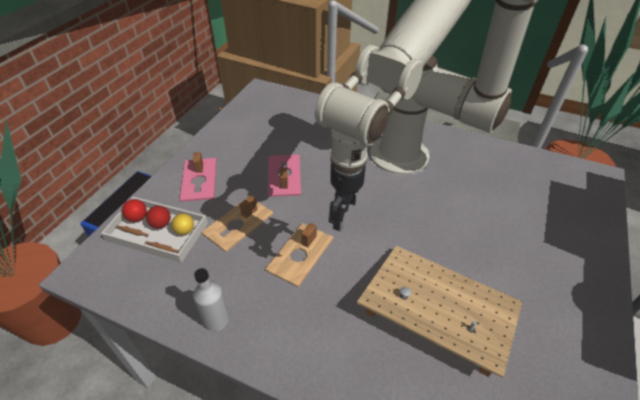

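View pics/a_side.png

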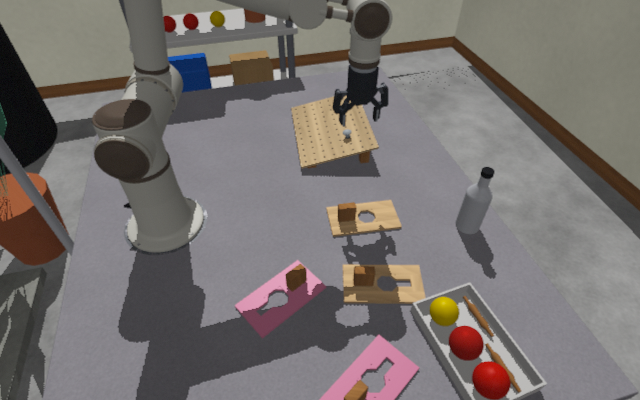

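View pics/a_wrist.png

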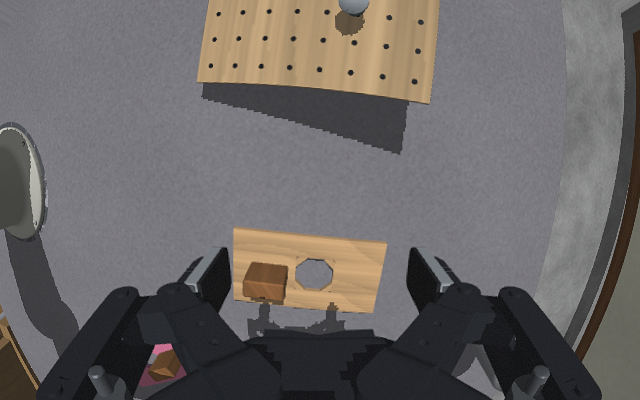

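```bash
cat > h.py <<'E'
import cv2,numpy as np
from scipy.spatial.transform import Rotation as R
def ray(c,u,v,fish=False):
    K=np.array(c['K']);P=np.array(c['pose'])
    x=(u-K[0,2])/K[0,0];y=(v-K[1,2])/K[1,1]
    if fish:
        t=np.hypot(x,y);d=np.array([np.sin(t)*x/t,np.sin(t)*y/t,np.cos(t)]) if t>0 else np.array([0,0,1.])
    else: d=np.array([x,y,1.]);d/=np.linalg.norm(d)
    return P[:3,3],P[:3,:3]@d
def onz(c,u,v,z,fish=False):
    o,d=ray(c,u,v,fish);return o+d*(z-o[2])/d[2]
def tri(rays):
    A=0;b=0
    for o,d in rays:
        M=np.eye(3)-np.outer(d,d);A=A+M;b=b+M@o
    p=np.linalg.solve(A,b)
    return p,[np.linalg.norm((np.eye(3)-np.outer(d,d))@(p-o)) for o,d in rays]
def proj(c,p,fish=False):
    K=np.array(c['K']);P=np.array(c['pose']);q=P[:3,:3].T@(np.array(p)-P[:3,3])
    if fish:
        t=np.arctan2(np.hypot(q[0],q[1]),q[2]);n=np.hypot(q[0],q[1]);return K[:2,2]+K[0,0]*t*q[:2]/n
    return K[:2,2]+K[0,0]*q[:2]/q[2]
def crop(im,u0,u1,v0,v1,k,name):
    cv2.imwrite(name,cv2.resize(im[v0:v1,u0:u1],None,fx=k,fy=k,interpolation=cv2.INTER_CUBIC))
E
python3 - <<'E'
from h import *
s=cv2.imread('pics/a_side.png');c=cv2.imread('pics/a_scene.png')
a=s[190:310,320:440];b=c[185:285,200:340];d=c[240:380,350:530];e=s[90:180,285:385]
def z(i,w,h):return cv2.resize(i,(w,h),interpolation=cv2.INTER_CUBIC)
cv2.imwrite('pics/crops.png',np.vstack([np.hstack([z(a,300,300),z(b,420,300)]),np.hstack([z(d,386,300),z(e,334,300)])]))
E
```

```text
(no output)
```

View pics/crops.png

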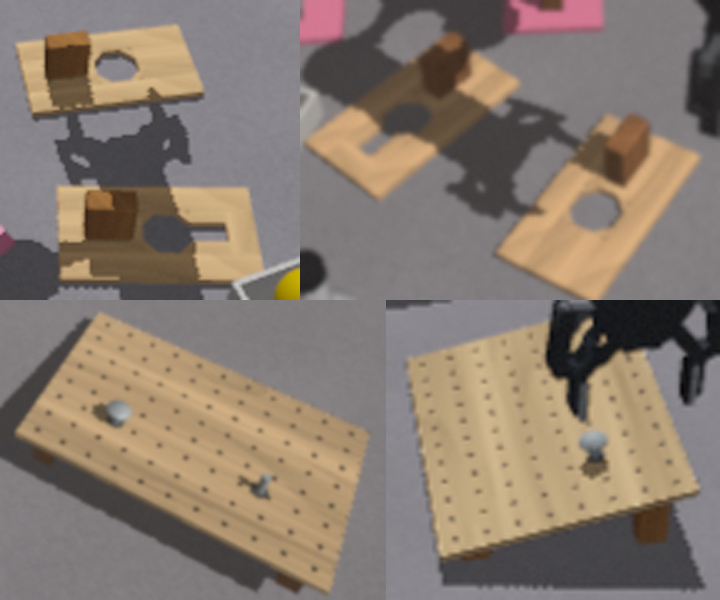

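```bash
python3 - <<'E'
from h import *
from workcell import r
for n,roi in(("side",(325,425,190,310)),("scene",(200,338,185,285))):
    im=cv2.imread(f'pics/a_{n}.png');c=r.calibration(n)
    hsv=cv2.cvtColor(im,cv2.COLOR_BGR2HSV)
    m=((hsv[...,0]>5)&(hsv[...,0]<25)&(hsv[...,1]>70)).astype(np.uint8)*255
    M=np.zeros_like(m);u0,u1,v0,v1=roi;M[v0:v1,u0:u1]=m[v0:v1,u0:u1]
    cs,_=cv2.findContours(M,cv2.RETR_EXTERNAL,cv2.CHAIN_APPROX_NONE)
    for k in cs:
        if cv2.contourArea(k)<400: continue
        w=np.array([onz(c,*p[0],0.006)[:2] for p in k],np.float32)
        print(n,k.reshape(-1,2).mean(0),cv2.minAreaRect(w))
        print(cv2.approxPolyDP(k,4,True).reshape(-1,2).tolist(),np.round([onz(c,*p,0.008)[:2] for p in cv2.approxPolyDP(k,4,True).reshape(-1,2)],3).tolist())
    cv2.imwrite(f'pics/m_{n}.png',M)
# approx bolt & board
S=r.calibration('side');C=r.calibration('scene')
def cc(cx,cy): return 350+cx/386*180,240+(cy-300)/300*140
def sc(cx,cy): return 285+(cx-386)/3.34,90+(cy-300)/3.333
for nm,a,b in (("head",cc(118,410),sc(593,440)),("TLnear(-x,-y)",cc(97,316),sc(407,358)),("(+x,-y)",cc(17,432),sc(440,553))):
    p,e=tri([ray(C,*a),ray(S,*b)]);print(nm,np.round(p,4),np.round(e,4),a,b)
E
```

```text
side [381.44642857 283.45089286] ((0.5289820432662964, -0.36111941933631897), (0.11498456448316574, 0.20006734132766724), 73.6429214477539)
[[343, 265], [344, 302], [411, 303], [424, 297], [418, 265]] [[0.449, -0.283], [0.418, -0.389], [0.574, -0.434], [0.611, -0.427], [0.638, -0.335]]
side [362.25268817 217.79569892] ((0.5571081042289734, -0.12920594215393066), (0.12373208999633789, 0.2013317346572876), 83.76654052734375)
[[390, 200], [327, 207], [333, 236], [399, 228]] [[0.659, -0.09], [0.466, -0.068], [0.452, -0.181], [0.641, -0.202]]
scene [299.43209877 253.24691358] ((0.5520028471946716, -0.1323927342891693), (0.11386308819055557, 0.215061217546463), 83.889404296875)
[[332, 237], [311, 223], [301, 224], [265, 269], [299, 284]] [[0.468, -0.069], [0.443, -0.15], [0.46, -0.177], [0.653, -0.197], [0.659, -0.088]]
scene [237.24305556 222.61111111] ((0.5276346802711487, -0.35874122381210327), (0.1161109134554863, 0.21142779290676117), 73.42887878417969)
[[272, 212], [250, 195], [202, 233], [226, 251]] [[0.452, -0.282], [0.414, -0.384], [0.615, -0.435], [0.644, -0.332]]
head [0.6086 0.1871 0.0782] [0.0007 0.0007] (405.0259067357513, 291.3333333333333) (346.9760479041916, 132.004200420042)
TLnear(-x,-y) [0.4744 0.1607 0.1635] [0.0698 0.0698] (395.23316062176167, 247.46666666666667) (291.2874251497006, 107.4017401740174)
(+x,-y) [ 0.5149  0.1128 -0.0472] [0.0959 0.0959] (357.92746113989637, 301.6) (301.16766467065867, 165.9075907590759)
```

{"api": "carry_out", "payload": {"plan": [[0,0,105.5,-347,-60,40,0],[0,0,105.5,-347,-60,40,0],[0,0,105.5,-347,-60,40,0],[0,0,105.5,-347,-60,40,0],[0,0,105.5,-347,-60,40,0],[0,0,105.5,-347,-60,40,0],[0,0,105.5,-347,-60,40,0],[0,0,105.5,-347,-60,40,0]]}}

```text
clock: 0.95
ee_pos: [0.5127, -0.3521, 0.1899]
tool_rot: [0.984, 0.179, -0.001, 0.0]
force: [0.3, 0.5, 0.6]
width: 0.0858
```

```bash
cat >> h.py <<'E'
def need(st,pos,Rt):
    """shift(mm)/turn(deg) in tool axes from measured pose to target"""
    R0=R.from_quat(st['tool_rot'])
    d=R0.inv().apply(np.array(pos)-np.array(st['ee_pos']))*1000
    return np.round((R0.inv()*Rt).as_rotvec(degrees=True),1),np.round(d,1)
def Rtool(yawdeg,tilt=0):
    y=np.radians(yawdeg);t=np.radians(tilt)
    px=np.array([np.cos(y)*np.cos(t),np.sin(y)*np.cos(t),np.sin(t)]);pn=np.array([-np.cos(y)*np.sin(t),-np.sin(y)*np.sin(t),np.cos(t)])
    py=np.cross(pn,px)
    # tool x = plate x, tool z=-normal, tool y=z cross x
    return R.from_matrix(np.stack([px,np.cross(-pn,px),-pn],1))
E
python3 - <<'E'
from h import *
from workcell import r
s=r.get_state();print(s['clock'],s['ee_pos'],R.from_quat(s['tool_rot']).as_matrix().round(3).tolist(),s['joints'])
print(need(s,[.481,-.347,.15],Rtool(-15.5)))
S=r.calibration('side');C=r.calibration('scene')
for nm,a,b in (("(-x,-y)",(395.2,247.5),(301,166)),("(+x,-y)",(358,301.6),(378.4,147)),("head",(405,291.3),(347,132))):
    p,e=tri([ray(C,*a),ray(S,*b)]);print(nm,np.round(p,4),np.round(e,4))
E
```

```text
0.95 [ 0.51266181 -0.35212014  0.18990497] [[0.936, 0.351, -0.002], [0.351, -0.936, -0.001], [-0.002, 0.0, -1.0]] [-0.79496571  0.31040059  1.50088695 -0.00180238  1.33097684  0.41731974]
(array([ 0. ,  0.1, 36.1]), array([-27.8, -15.9,  40. ]))
(-x,-y) [0.4345 0.1194 0.0203] [0.0041 0.0041]
(+x,-y) [0.6829 0.0881 0.0738] [0.0002 0.0002]
head [0.6087 0.187  0.0783] [0.0007 0.0007]
```

{"api": "carry_out", "payload": {"plan": [[0,0,36,-28,-16,20,0],[0,0,36,-28,-16,20,0],[0,0,36,-28,-16,20,0],[0,0,36,-28,-16,20,0],[0,0,36,-28,-16,20,0],[0,0,36,-28,-16,20,0]]}}

```text
clock: 1.55
ee_pos: [0.483, -0.3421, 0.1711]
tool_rot: [0.992, -0.127, -0.0, -0.0]
force: [-0.5, -0.3, 0.1]
width: 0.0851
```

```bash
python3 - <<'E'
from h import *
from workcell import r
s=r.get_state();c=r.calibration('wrist');im=r.read_camera('wrist');cv2.imwrite('pics/b.png',im);np.savez('b.npz',K=c['K'],pose=c['pose'])
print(s['clock'],s['ee_pos'],s['tool_rot'])
E
```

```text
1.55 [ 0.48301498 -0.34213459  0.17107962] [ 9.91880085e-01 -1.27176459e-01 -1.62055529e-04 -1.38506220e-04]
```

View pics/b.png

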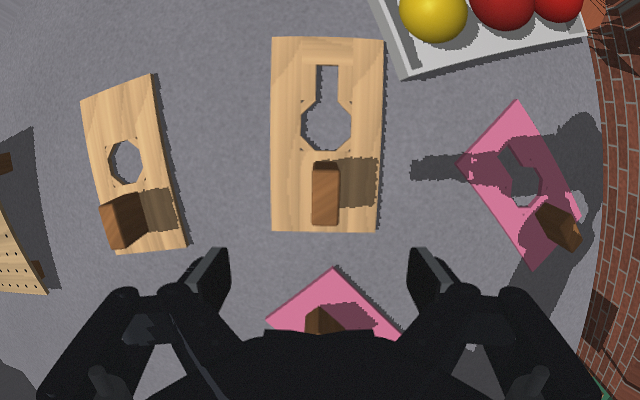

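```bash
python3 - <<'E'
from h import *
from workcell import r
c=np.load('b.npz')
P=[onz(c,*p,.008,True) for p in((272,37),(384,41),(377,233),(272,231))]
print(np.round(P,4)[:,:2].tolist())
P=np.array(P)[:,:2]
e=(P[0]+P[1]-P[2]-P[3])/2;print(np.linalg.norm(e),np.degrees(np.arctan2(e[1],e[0])),P.mean(0),P.mean(0)-.05*e/np.linalg.norm(e), np.linalg.norm(P[0]-P[1]),np.degrees(np.arctan2(*(P[3]-P[0])[::-1])),np.degrees(np.arctan2(*(P[2]-P[1])[::-1])))
for b in ((312,168),(340,168),(339,226),(312,224)): print(onz(c,*b,.062,True)[:2].round(4))
# keyhole slot end & hole
for b in ((316,65),(338,65),(301,125),(351,125)): print(onz(c,*b,.008,True)[:2].round(4))
s=r.get_state();print(need(s,[.481,-.347,.021],Rtool(-15.5)))
im=cv2.imread('pics/b.png');crop(im,265,395,25,240,2.7,'pics/b2.png')
E
```

```text
[[0.6393, -0.3363], [0.6085, -0.4424], [0.4159, -0.39], [0.4465, -0.2822]]
0.199944016836394 -15.450858566248753 [ 0.52751895 -0.36271562] [ 0.47932598 -0.34939503] 0.11056321480474493 164.32774455526322 164.7712388928224
[ 0.5088 -0.344 ]
[ 0.503  -0.3663]
[ 0.454  -0.3536]
[ 0.4617 -0.3314]
[ 0.5991 -0.3705]
[ 0.5938 -0.3912]
[ 0.545  -0.3412]
[ 0.5328 -0.3887]
(array([-0. ,  0. ,  0.9]), array([ -0.7,   5.2, 150.1]))
```

View pics/b2.png

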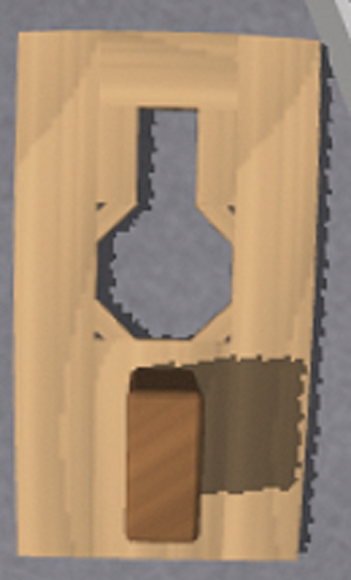

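{"api": "carry_out", "payload": {"plan": [[0,0,1,-2,8,50,0],[0,0,1,-2,8,90,0],[0,0,1,-2,8,130,0],[0,0,1,-2,8,149,0],[0,0,1,-2,8,149,0],[0,0,1,-2,8,149,255],[0,0,1,-2,8,149,255],[0,0,1,-2,8,149,255]]}}

```text
clock: 2.4
ee_pos: [0.4802, -0.3506, 0.0244]
tool_rot: [0.991, -0.137, 0.001, 0.001]
force: [0.3, 0.0, -0.2]
width: 0.0442
```

{"api": "carry_out", "payload": {"plan": [[0,0,0,0,0,0,255],[0,0,0,0,0,0,255],[0,0,0,0,0,0,255],[0,0,0,0,0,0,255]]}}

```text
clock: 2.8
ee_pos: [0.48, -0.3502, 0.0238]
tool_rot: [0.991, -0.137, 0.001, 0.001]
force: [-0.7, 1.5, 6.0]
width: 0.0233
```

```bash
python3 - <<'E'
from h import *
from workcell import r
s=r.get_state();c=r.calibration('wrist');im=r.read_camera('wrist');cv2.imwrite('pics/c.png',im);np.savez('c.npz',K=c['K'],pose=c['pose'])
print(s['clock'],s['ee_pos'],s['tool_rot'],s['width'],s['force'],s['moment'])
E
```

```text
2.8 [ 0.47995657 -0.35015203  0.02375323] [ 9.90575392e-01 -1.36964027e-01  9.38771576e-04  6.05186435e-04] 0.02332526079504663 [-0.6536518   1.47102793  6.04764114] [ 0.34102877 -0.01238481  0.14410854]
```

View pics/c.png

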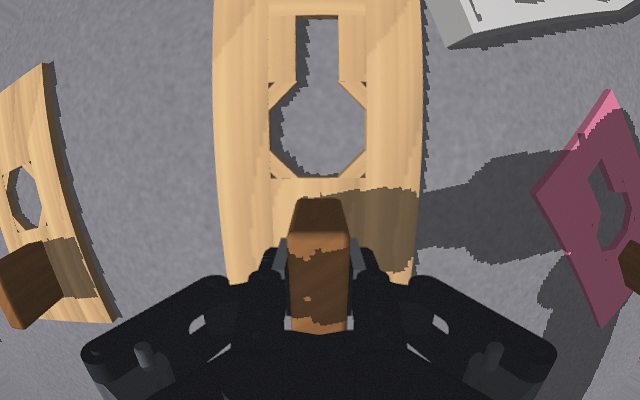

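{"api": "carry_out", "payload": {"plan": [[0,0,0,0,0,-20,255],[0,0,0,0,0,-60,255],[0,0,0,0,0,-110,255],[0,0,0,0,0,-160,255],[0,0,0,0,0,-210,255],[0,0,0,0,0,-240,255],[0,0,0,0,0,-240,255]]}}

```text
clock: 3.55
ee_pos: [0.4809, -0.3514, 0.2683]
tool_rot: [0.991, -0.137, 0.004, 0.003]
force: [-0.2, -0.1, -1.3]
width: 0.0234
```

```bash
python3 - <<'E'
from h import *
from workcell import r
s=r.get_state();c=r.calibration('wrist');im=r.read_camera('wrist');cv2.imwrite('pics/d.png',im)
print(s['clock'],s['ee_pos'],s['tool_rot'],s['width'],s['force'],s['moment'])
print(need(s,[.47,.03,.27],Rtool(-7)))
A=r.read_camera('scene');B=r.read_camera('side')
cv2.imwrite('pics/d_scene.png',A);cv2.imwrite('pics/d_side.png',B)
def z(i,w,h):return cv2.resize(i,(w,h),interpolation=cv2.INTER_CUBIC)
cv2.imwrite('pics/d2.png',np.hstack([z(A[270:310,380:430],400,320),z(B[115:155,325:375],400,320)]))
E
```

```text
3.55 [ 0.48086578 -0.35144     0.26827919] [ 0.99055835 -0.1369907   0.00397852  0.00344544] 0.02342790307192854 [-0.24218775 -0.12279506 -1.26323006] [0.02643619 0.10112774 0.01676138]
(array([ 0.4, -0.5, -8.7]), array([-114. , -364.2,   -4.8]))
```

View pics/d.png

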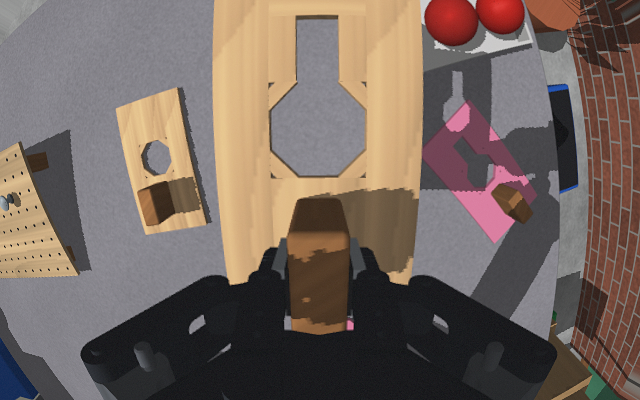

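View pics/d2.png

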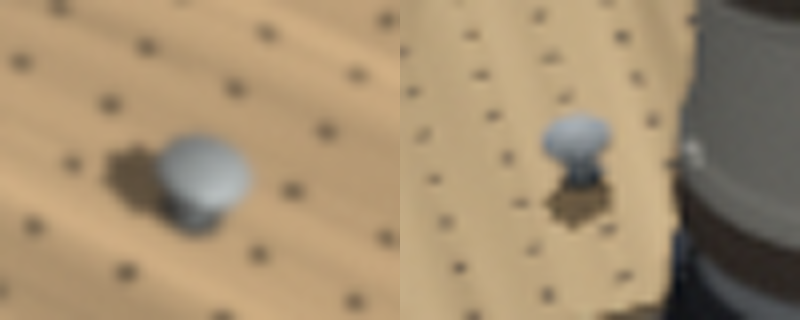

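{"api": "carry_out", "payload": {"plan": [[0,0,-9,-114,-364,-15,255],[0,0,-9,-114,-364,-15,255],[0,0,-9,-114,-364,-15,255],[0,0,-9,-114,-364,-15,255],[0,0,-9,-114,-364,-15,255],[0,0,-9,-114,-364,-15,255],[0,0,-9,-114,-364,-15,255],[0,0,-9,-114,-364,-15,255]]}}

```text
clock: 4.5
ee_pos: [0.4661, 0.0351, 0.2743]
tool_rot: [0.998, -0.058, -0.003, -0.001]
force: [0.5, 0.5, -1.7]
width: 0.0234
```

{"api": "carry_out", "payload": {"plan": [[0,0,0,0,0,0,255],[0,0,0,0,0,0,255],[0,0,0,0,0,0,255]]}}

```text
clock: 4.8
ee_pos: [0.4676, 0.031, 0.2756]
tool_rot: [0.998, -0.059, -0.002, 0.0]
force: [0.4, -1.0, -2.1]
width: 0.0235
```

```bash
python3 - <<'E'
from h import *
from workcell import r
s=r.get_state();c=r.calibration('wrist');im=r.read_camera('wrist');cv2.imwrite('pics/e.png',im);np.savez('e.npz',K=c['K'],pose=c['pose'])
print(s['clock'],s['ee_pos'],s['tool_rot'],s['width'],np.abs(s['joint_velocities']).max())
crop(im,0,260,0,260,2.3,'pics/e2.png')
E
```

```text
4.8 [0.46759861 0.0310384  0.27564555] [ 9.98231016e-01 -5.94344811e-02 -1.54279164e-03  3.03454989e-05] 0.023483363659597342 0.013014820320109049
```

View pics/e.png

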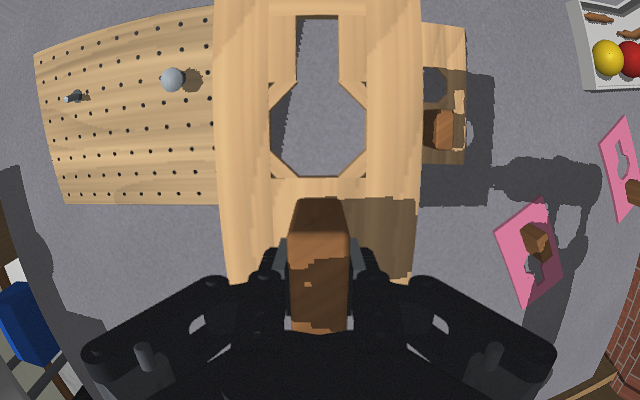

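View pics/e2.png

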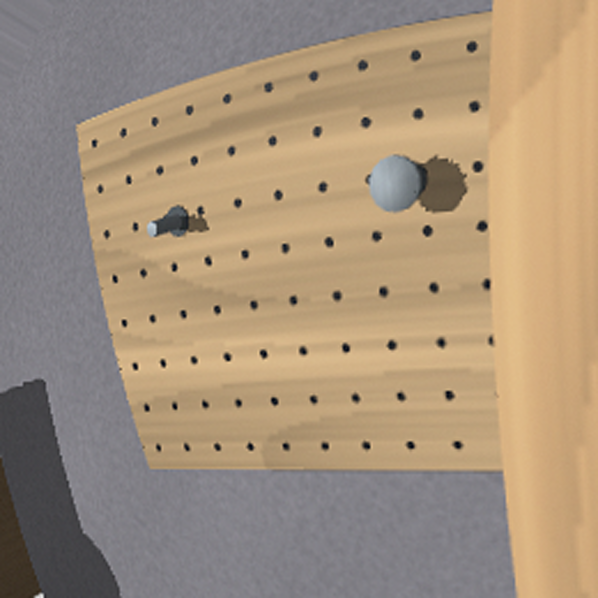

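```bash
python3 - <<'E'
from h import *
from workcell import r
S=r.calibration('side');C=r.calibration('scene');W=np.load('e.npz')
wr=ray(W,397/2.3-.3,184/2.3-.3,True);sr=ray(S,347.0,132.0);cr=ray(C,405.4,291.3)
for L in((cr,sr),(wr,sr),(wr,cr),(wr,sr,cr)):
    p,e=tri(L);print(p.round(4),np.round(e,4))
def inter(uv,p0,n):
    o,d=ray(W,uv[0]/2.3-.3,uv[1]/2.3-.3,True);return o+d*((p0-o)@n)/(d@n)
psi=np.radians(-7)
cols=[[(458,445),(449,395),(441,343),(434,288),(428,231),(418,114),(416,56)],[(159,447),(147,407),(136,366),(124,323),(115,279),(107,234),(100,189),(95,143)]]
rows=[[(159,447),(285,447),(410,445),(458,445)],[(95,143),(190,110),(313,76),(416,56)]]
for it in range(6):
    t=np.radians(12);n=np.array([-np.sin(t)*np.cos(psi),-np.sin(t)*np.sin(psi),np.cos(t)])
    p0=p-n*.022;a=[]
    for k in cols:
        q=np.array([inter(x,p0,n) for x in k]);d=q[-1]-q[0];a.append(np.arctan2(d[1],d[0]))
    b=[]
    for k in rows:
        q=np.array([inter(x,p0,n) for x in k]);d=q[0]-q[-1];b.append(np.arctan2(-d[0],d[1]))
    psi=np.mean(a+b);print(np.degrees(a),np.degrees(b),np.degrees(psi))
q=np.array([inter(x,p0,n) for x in cols[1]]);print(np.linalg.norm(np.diff(q,axis=0),axis=1),q[:,2])
tl=inter((78,125),p0,n);bl=inter((150,469),p0,n)
u=np.array([np.cos(psi)*np.cos(t),np.sin(psi)*np.cos(t),np.sin(t)])
print('board length',(tl-bl)@u,'bolt to top',(tl-p0)@u, 'underside',p-n*.004,'bl z',bl)
E
```

```text
[0.6086 0.1877 0.0782] [0.0003 0.0003]
[0.6058 0.1832 0.0819] [0.0008 0.0008]
[0.6065 0.1872 0.0745] [0.0003 0.0003]
[0.6075 0.187  0.0773] [0.0018 0.0015 0.0008]
[-7.01105023 -6.92589629] [-7.08137945 -7.04499418] -7.0158300373887075
[-7.01105031 -6.92589084] [-7.08049665 -7.04609855] -7.0158840899150166
[-7.01105031 -6.92589082] [-7.08049364 -7.04610232] -7.0158842738542475
[-7.01105031 -6.92589082] [-7.08049363 -7.04610233] -7.015884274480181
[-7.01105031 -6.92589082] [-7.08049363 -7.04610233] -7.015884274482303
[-7.01105031 -6.92589082] [-7.08049363 -7.04610233] -7.015884274482321
[0.03230736 0.03187527 0.03260844 0.03230158 0.03242279 0.03212218
 0.03252412] [0.02263003 0.02934698 0.03597392 0.04274421 0.0494594  0.05620033
 0.06287865 0.06964008]
board length 0.26178960383171196 bolt to top 0.08369127311852542 underside [0.6083255  0.18694605 0.07341456] bl z [0.47229538 0.47719631 0.01877918]
```

```bash
cat >> h.py <<'E'
PSI=-7.0;T=np.radians(12);_p=np.radians(PSI)
U=np.array([np.cos(_p)*np.cos(T),np.sin(_p)*np.cos(T),np.sin(T)]);N=np.array([-np.sin(T)*np.cos(_p),-np.sin(T)*np.sin(_p),np.cos(T)])
Y=np.cross(N,U)
H=np.array([.6080,.1870,.0735])
OX,OY,OZ=0.,0.,0.0112   # grip in tool: +plate x, +plate y, +normal
def tcp(bx,h,by=0): # bolt at plate coords bx,by ; grip h above head underside
    grip=H-bx*U-by*Y+h*N
    return grip-OX*U-OY*Y-OZ*N
def bolt_in_plate(s):
    M=R.from_quat(s['tool_rot']).as_matrix();px,py,pz=M[:,0],-M[:,1],-M[:,2]
    g=np.array(s['ee_pos'])+OX*px+OY*py+OZ*pz
    d=H-g;return np.round([d@px*1000,d@py*1000,d@pz*1000],1)
E
python3 - <<'E'
from h import *
from workcell import r
W=np.load('e.npz');s=r.get_state()
M=R.from_quat(s['tool_rot'])
P=np.array(W['pose']);c2=dict(K=W['K'],pose=np.eye(4))
c2['pose'][:3,:3]=M.as_matrix().T@P[:3,:3];c2['pose'][:3,3]=M.inv().apply(P[:3,3]-s['ee_pos'])
for nm,uv in (("bottom x35",(318,178)),("slotend x121",(318,15)),("L y+25",(269.5,125)),("R y-25",(367,125)),("slotL",(296,50)),("slotR",(338.5,50))):
    q=onz(c2,*uv,.0158,True);print(nm,(q*1000).round(1))
print(need(s,tcp(60,70) if 0 else tcp(.06,.07),Rtool(PSI,12)),tcp(.06,.07))
E
```

```text
bottom x35 [34.8 -0.  15.8]
slotend x121 [ 1.206e+02 -1.000e-01  1.580e+01]
L y+25 [ 62.6 -24.8  15.8]
R y-25 [62.6 25.  15.8]
slotL [101.3 -11.1  15.8]
slotR [101.3  10.3  15.8]
(array([-0. , 12.1,  0.2]), array([  50. , -172. ,  157.3])) [0.53761452 0.19564225 0.11854038]
```

{"api": "carry_out", "payload": {"plan": [[0,6,0,25,-50,20,255],[0,12,0,40,-95,50,255],[0,12,0,50,-140,80,255],[0,12,0,50,-172,115,255],[0,12,0,50,-172,140,255],[0,12,0,50,-172,157,255],[0,12,0,50,-172,157,255],[0,12,0,50,-172,157,255]]}}

```text
clock: 5.65
ee_pos: [0.5386, 0.1957, 0.1205]
tool_rot: [0.993, -0.059, 0.104, 0.006]
force: [-0.9, -0.7, -1.3]
width: 0.023
```

```bash
python3 - <<'E'
from h import *
from workcell import r
s=r.get_state();c=r.calibration('wrist');im=r.read_camera('wrist');cv2.imwrite('pics/f.png',im);np.savez('f.npz',K=c['K'],pose=c['pose'],ee=s['ee_pos'],q=s['tool_rot'])
print(s['clock'],s['ee_pos'],s['tool_rot'],s['width'],s['force'],np.abs(s['joint_velocities']).max())
print(bolt_in_plate(s),need(s,tcp(.06,.07),Rtool(PSI,12)),need(s,tcp(.06,.018),Rtool(PSI,12)))
print('pred head centre px',proj(c,H+.004*N,True),'top',proj(c,H+.008*N,True))
E
```

```text
5.65 [0.53859012 0.19570361 0.12046432] [ 0.99275878 -0.05938882  0.10422478  0.00633825] 0.022966657002514542 [-0.86165086 -0.67763539 -1.25064341] 0.030708789158347675
[ 58.7  -0.4 -71.7] (array([-0. ,  0. ,  0.2]), array([-1.3,  0.2,  1.7])) (array([-0. ,  0. ,  0.2]), array([-1.3,  0.2, 53.7]))
pred head centre px [318.31776226 129.91270071] top [318.31256433 130.14065765]
```

View pics/f.png

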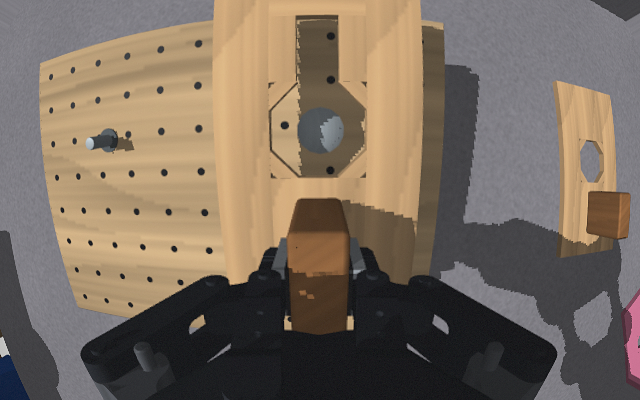

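{"api": "carry_out", "payload": {"plan": [[0,0,0,-1,1,15,255],[0,0,0,-1,1,30,255],[0,0,0,-1,1,40,255],[0,0,0,-1,1,46,255],[0,0,0,-1,1,50,255],[0,0,0,-1,1,50,255],[0,0,0,-1,1,50,255]]}}

```text
clock: 6.4
ee_pos: [0.5476, 0.1947, 0.0716]
tool_rot: [0.993, -0.059, 0.105, 0.006]
force: [0.2, -0.2, -2.6]
width: 0.0234
```

```bash
python3 - <<'E'
from h import *
from workcell import r
s=r.get_state();c=r.calibration('wrist');im=r.read_camera('wrist');cv2.imwrite('pics/g.png',im)
print(s['clock'],s['width'],s['force'],s['moment'])
print(bolt_in_plate(s))
A=r.read_camera('scene');B=r.read_camera('side')
def z(i,w,h):return cv2.resize(i,(w,h),interpolation=cv2.INTER_CUBIC)
cv2.imwrite('pics/g2.png',np.hstack([z(A[230:380,340:530],400,316),z(B[85:175,285:399],400,316)]))
E
```

```text
6.4 0.02341103309112754 [ 0.21526423 -0.19208335 -2.64190497] [0.03160708 0.21334271 0.0146523 ]
[ 59.9  -0.6 -22. ]
```

View pics/g.png

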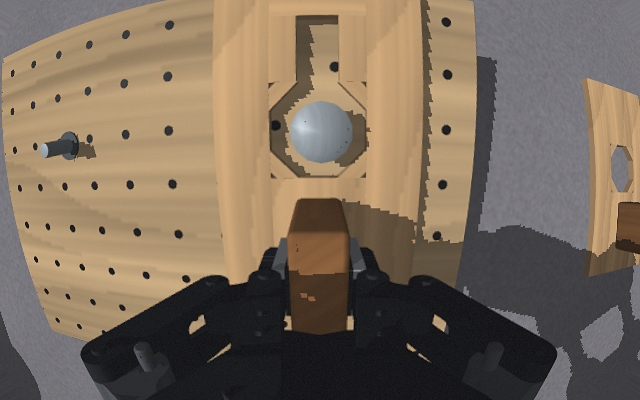

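View pics/g2.png

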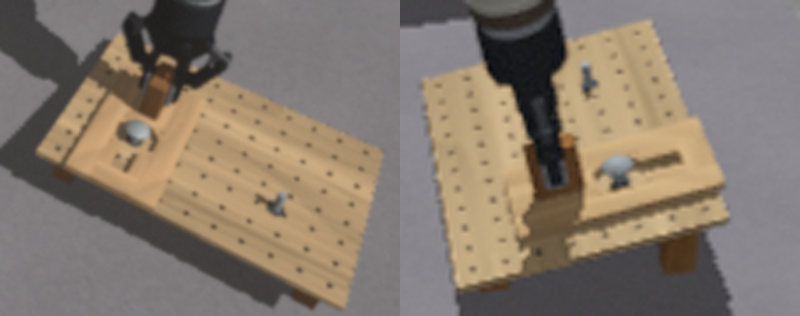

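{"api": "carry_out", "payload": {"plan": [[0,0,0,0,1,1,255],[0,0,0,0,1,2,255],[0,0,0,0,1,3,255],[0,0,0,0,1,4,255],[0,0,0,0,1,4,255]]}}

```text
clock: 7.05
ee_pos: [0.5478, 0.1936, 0.0699]
tool_rot: [0.993, -0.058, 0.104, 0.007]
force: [-17.5, -4.8, 21.4]
width: 0.0232
```

```bash
python3 - <<'E'
from h import *
from workcell import r
s=r.get_state();print(s['force'],s['moment'],bolt_in_plate(s))
E
```

```text
[-17.52271759  -4.83577654  21.40172937] [-0.52829301  1.6792311  -0.23588962] [ 60.    0.5 -20.2]
```

{"api": "carry_out", "payload": {"plan": [[0,0,0,0,0,0.5,255],[0,0,0,0,0,1,255],[0,0,0,0,0,1,255]]}}

```text
clock: 7.35
ee_pos: [0.5478, 0.1936, 0.0699]
tool_rot: [0.993, -0.058, 0.104, 0.007]
force: [-23.6, -4.9, 30.8]
width: 0.0233
```

```bash
python3 - <<'E'
from h import *
from workcell import r
s=r.get_state();print(s['force'],s['moment'],bolt_in_plate(s))
E
```

```text
[-23.58121576  -4.92494353  30.81891608] [-0.60210261  2.29395069 -0.28691819] [ 60.    0.5 -20.2]
```

{"api": "carry_out", "payload": {"plan": [[0,0,0,0,0,-2.5,255],[0,0,0,0,0,-2.5,255],[0,0,0,0,0,-2.5,255]]}}

```text
clock: 7.65
ee_pos: [0.5483, 0.1938, 0.0701]
tool_rot: [0.993, -0.058, 0.105, 0.006]
force: [-6.3, -0.5, 10.0]
width: 0.0235
```

```bash
python3 - <<'E'
from h import *
from workcell import r
s=r.get_state();print(s['force'],s['moment'],bolt_in_plate(s))
im=r.read_camera('wrist');crop(im,205,430,0,220,2.6,'pics/h1.png')
A=r.read_camera('scene');B=r.read_camera('side')
def z(i,w,h):return cv2.resize(i,(w,h),interpolation=cv2.INTER_CUBIC)
cv2.imwrite('pics/h2.png',np.hstack([z(A[250:330,350:450],400,320),z(B[105:185,300:400],400,320)]))
E
```

```text
[-6.34032117 -0.52029017  9.9859056 ] [-0.11014458  0.71143363 -0.05614344] [ 59.4   0.2 -20.4]
```

View pics/h1.png

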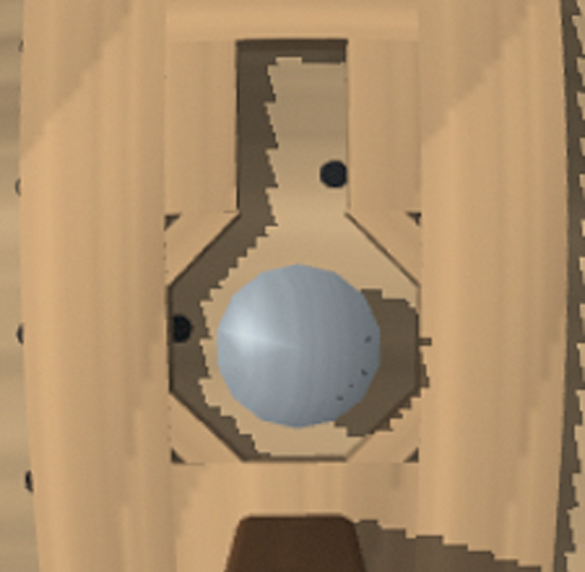

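View pics/h2.png

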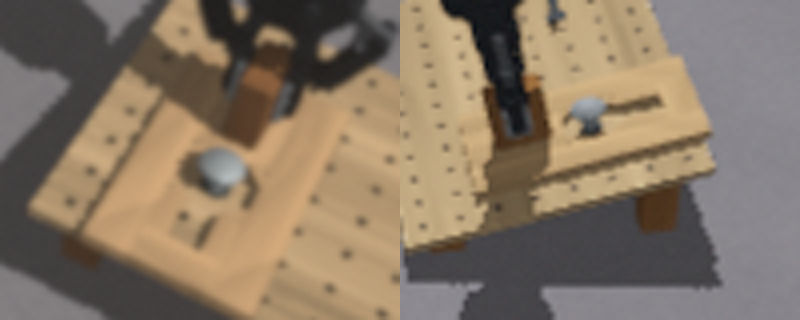

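{"api": "carry_out", "payload": {"plan": [[0,0,0,0,1,-1,255],[0,0,0,-10,1,-1,255],[0,0,0,-20,1,-1,255],[0,0,0,-30,1,-1,255],[0,0,0,-40,1,-1,255],[0,0,0,-48,1,-1,255],[0,0,0,-52,1,-1,255],[0,0,0,-52,1,-1,255]]}}

```text
clock: 8.6
ee_pos: [0.4959, 0.1988, 0.0589]
tool_rot: [0.993, -0.058, 0.104, 0.006]
force: [-4.5, 1.4, 6.6]
width: 0.0234
```

```bash
python3 - <<'E'
from h import *
from workcell import r
s=r.get_state();print(s['force'],s['moment'],bolt_in_plate(s))
im=r.read_camera('wrist');crop(im,205,430,0,220,2.6,'pics/i1.png')
E
```

```text
[-4.52359893  1.35852965  6.58321406] [0.06376182 0.35999255 0.00930152] [113.3   1.4 -20.2]
```

View pics/i1.png

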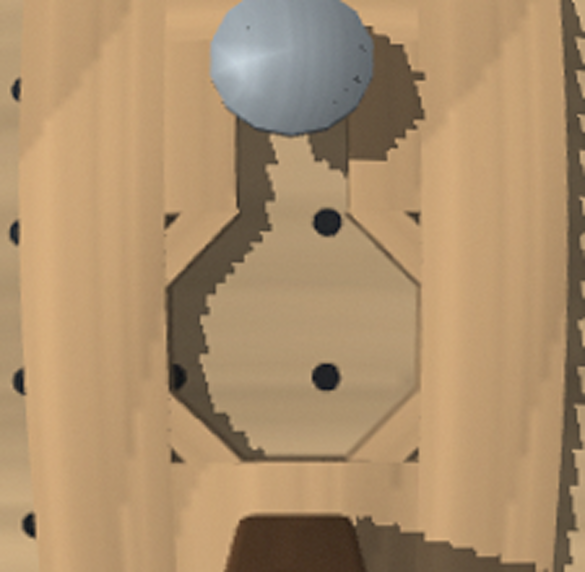

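{"api": "carry_out", "payload": {"plan": [[0,0,0,-1,0,0,255],[0,0,0,-2,0,0,255],[0,0,0,-3,0,0,255],[0,0,0,-3,0,0,255]]}}

```text
clock: 9.05
ee_pos: [0.4944, 0.1989, 0.0585]
tool_rot: [0.993, -0.059, 0.105, 0.006]
force: [1.7, 1.0, 2.9]
width: 0.0236
```

```bash
python3 - <<'E'
from h import *
from workcell import r
s=r.get_state();print(s['force'],s['moment'],bolt_in_plate(s))
E
```

```text
[1.7282249  1.02025638 2.93595385] [-0.16241507 -0.31621943  0.00357876] [114.8   1.5 -20.4]
```

{"api": "carry_out", "payload": {"plan": [[0,0,0,0,0,0,100],[0,0,0,0,0,0,0],[0,0,0,0,0,0,0],[0,0,0,0,0,0,0],[0,0,0,0,0,0,0]]}}

```text
clock: 9.55
ee_pos: [0.4938, 0.1989, 0.058]
tool_rot: [0.993, -0.059, 0.104, 0.006]
force: [0.2, 0.7, -0.2]
width: 0.0853
```

{"api": "carry_out", "payload": {"plan": [[0,0,0,0,0,-10,0],[0,0,0,0,0,-30,0],[0,0,0,0,0,-60,0],[0,0,0,0,0,-100,0],[0,0,0,0,0,-140,0],[0,0,0,0,0,-140,0]]}}

```text
clock: 10.15
ee_pos: [0.4682, 0.2035, 0.2028]
tool_rot: [0.992, -0.058, 0.11, 0.004]
force: [0.8, -0.4, 0.6]
width: 0.0851
```

```bash
python3 - <<'E'
from h import *
from workcell import r
s=r.get_state();c=r.calibration('wrist');print(s['clock'],s['force'],s['width'],s['ee_pos'])
im=r.read_camera('wrist');cv2.imwrite('pics/j1.png',im);np.savez('j.npz',K=c['K'],pose=c['pose'])
A=r.read_camera('scene');B=r.read_camera('side')
def z(i,w,h):return cv2.resize(i,(w,h),interpolation=cv2.INTER_CUBIC)
cv2.imwrite('pics/j2.png',np.hstack([z(A[210:370,190:530],450,212),z(B[85:285,285:435],300,400)[:212]]))
cv2.imwrite('pics/j2.png',np.hstack([z(A[250:330,350:450],400,320),z(B[105:185,300:400],400,320)]))
E
```

```text
10.15 [ 0.79509667 -0.36806926  0.57269737] 0.08511829116025058 [0.46823233 0.20349895 0.20284845]
```

View pics/j1.png

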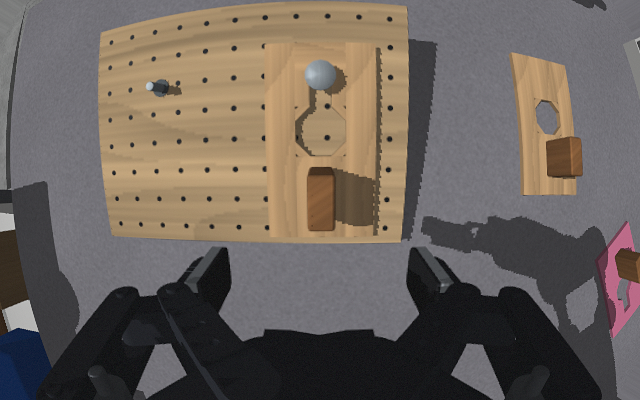

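View pics/j2.png

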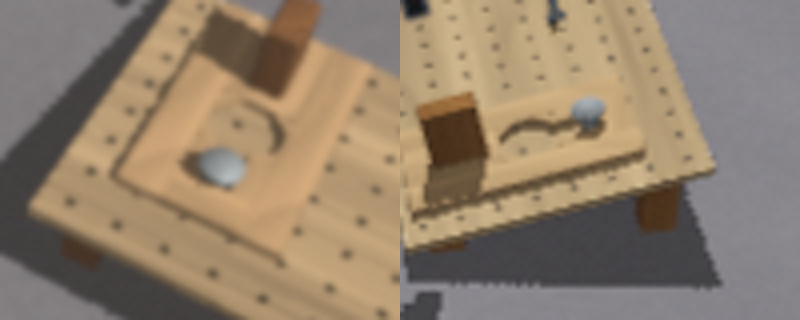

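```bash
python3 - <<'E'
from h import *
from workcell import r
W=np.load('j.npz');Ht=H+.003*N
def inter(uv,off):
    o,d=ray(W,*uv,True);return o+d*((Ht+off*N-o)@N)/(d@N)
hd=inter((320,74.5),.004)
tl,tr,bl,br=[inter(u,-.010) for u in((266,43),(377,42),(270,237),(376,238))]
e=(tl+tr-bl-br)/2;pc=(tl+tr+bl+br)/4;e/=np.linalg.norm(e)
g=pc-.05*e;d=hd-g
print('bolt in plate x,y mm',1000*d@e,1000*d@np.cross(N,e),'yaw',np.degrees(np.arctan2(e[1],e[0])),'len',np.linalg.norm(tl-bl),np.linalg.norm(tl-tr))
im=r.read_camera('wrist');print('pixel change',np.abs(im.astype(int)-cv2.imread('pics/j1.png')).mean())
print(r.sign_off(),r.get_state()['clock'])
E
```

```text
bolt in plate x,y mm 114.26923128736595 1.878330125059692 yaw -6.2030817956053195 len 0.20139967935949651 0.10994010022848787
pixel change 7.27947265625
the job is handed in; nothing more can be done
the job is handed in; nothing more can be done
```

I hung the keyhole plate on the headed bolt and handed the job in at about 10 s on the robot clock. No verdict came back.

I gripped the plate by its handle block and laid it on the board with the bolt head up through the wide hole. I then pulled it about 55 mm down the slope, let go, and backed off 140 mm along the tool.

**Last checks, from the wrist picture after release:**
- **Seating:** the bolt sits at about x 114 mm, y 2 mm in the plate's frame (fully home is 116).
- **Straightness:** the plate points at about -6.2°, against -7.0° for the board's uphill direction, with the handle downhill.
- **Lying flat:** the scene and side pictures show it flat on the board.
- **Let go:** the gripper is open and the force on the tool is near zero.
- **Spare plate:** I never touched it, and it looks undisturbed, but I did not measure its position at the end.

**Checks that disagreed or stayed open:**
- **Height:** the plate met the board about 3 mm higher than the camera estimate said. The contact force peaked at about 39 N before I backed off. That was plate on board; I saw nothing catching on the bolt.
- **At rest:** two wrist pictures taken to show the plate at rest differed by about 7 grey levels on average. I put that down to the arm settling, since it was still finishing its retreat, but I did not confirm it. So the plate being at rest rests on its flat, seated look.

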